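# Hang the keyhole tray on its sprung screw

## Task

Pick up the small metal tray by the grip tab on top, slide the keyhole in its back plate over the screw head that sticks out of the upright panel, and pull the tray straight down until the screw is fully home at the top end of the slot. Feel for the screw gently, never force the tray against it, then let go and leave the tray hanging level and flat against the panel, without disturbing the other things on the bench.

Things in the scene. Friction and masses are not known exactly. Their poses are not given: they have to be found in the camera images.
- panel: grey upright steel panel fixed to the bench, 120 mm wide, 10 mm thick, top edge 165 mm above the bench, on a 130 mm wide, 10 mm high foot reaching 30 mm in front of its face. Origin: on the bench, middle of the front face. x points into the panel, y along its width, z up; its face looks to its own -x, roughly to the robot
- panel_mid (a point): middle of the black adjusting slot (46 x 28 mm) on the panel's front face, 148 mm above the bench; same axes as the panel. The screw stands in this slot, up to 12 mm to either side and up to 3 mm above or below this point: that offset is NOT measured and must be seen or felt
- stud (a joint): how far (m) the sprung steel screw is drawn out of the panel: 0 at rest, about 0.0032 when the tray is fully home. Neck 8 mm across; head 16 mm across, 5 mm thick, its back 7 mm and its front 12 mm off the panel face at rest. Moves only straight in and out, on a 3 N/mm spring, 3 mm inward, 6 mm outward
- tray_grip (a point): loose aluminium tray, about 0.2 kg. Centre of the grip tab on its top: 12 mm thick (x), 44 mm wide (y), 41 mm high (z), centre 134.5 mm above the tray's underside; pinch it front to back (along x) from above. x points to the tray's back, z up. The flat back face, which goes against the panel, lies 3 mm behind this centre (+x)
- tray_hole (a point): centre of the keyhole's wide part (22 mm wide, 24 high) on the back face, 62 mm above the underside, 72.5 below the grip's centre; axes as tray_grip. Above it a funnel narrows to an 11 mm slot that stops the screw's centre 26 mm above this point. Wedge shoulders (5 mm) in front of the slot draw the head out after some 12 mm of travel: pulling takes 5 to 13 N, then a solid stop
- tray: the tray, standing on the bench at the start: origin at the middle of the back face's lower edge (underside); axes as tray_grip. Back plate 6 mm thick, 90 mm wide, 110 mm high below the tab; the tray floor with its 18 mm rim reaches 48 mm forward (-x) at the foot
- test_cup: bystander: metal cup, 67 mm across, 58 mm high; origin at the centre of its underside
- master_ring: bystander: black and steel setting ring, 62 mm across, 18 mm high; origin at the centre of its underside
- spanner: bystander: steel open-end spanner lying flat, 151 x 30 mm, 6 mm thick; origin under its middle
There are look-alikes about, which are no part of the job. Of the things that look like the panel, the larger one is meant.

How it is judged:
On the way, in this order (a step that is already met when the one before it is completed fails the run):
1. the tray has been lifted clear of the bench (height (world z) of tray above 0.03 m), for 0.2 s.
2. the screw head is through the wide part of the keyhole: the back plate is within 5 mm of the panel face, with the screw not yet drawn out by the wedges (x of tray_hole in the frame of panel between -0.005 and 0.01 m and z of tray_hole in the frame of panel between 0.13 and 0.166 m and value of joint stud below 0.001 m and y of tray_hole in the frame of panel between -0.025 and 0.025 m), for 0.1 s.
At the end, for the whole second after the job is handed in: Tray released, still, upright within 0.10 rad, its back within 4 mm of the panel face, hanging with the wide part of the keyhole 18 to 36 mm below the middle of the panel's slot, and the screw drawn out more than 2.7 mm by the wedge shoulders (only in the last 3 mm of travel) (value of joint stud above 0.0027 m and x of tray_hole in the frame of panel above -0.004 m and z of tray_hole in the frame of panel between 0.112 and 0.13 m and angle between tray's own z axis and vertical below 0.1 rad and linear speed of tray below 0.02 m/s); the robot touches nothing.
It fails at once if the tray is pressed on the screw or the panel with more than 35 N (contact force between tray and stud above 35 N or contact force between tray and panel above 35 N).
It fails at once if the cup, the ring or the spanner is moved by more than 30 mm (distance of any of test_cup, master_ring, spanner from where it was at the start of the episode above 0.03 m).
It also fails if it takes over 64 s, if anything falls off the work surface, if the arm or the gripper's body presses on something with over 40 N, if the wrist force passes 120 N, or if a joint passes its speed limit or range.

## Robot

A 6-joint arm with a two-finger parallel gripper is mounted at the origin on a cart in front of the work surface, level with it; the furniture and walls round the work are solid. World frame = base frame: x ahead of the robot, y to its left, z up, the work surface at z = 0. Lengths are in m, angles in rad, forces in N, time in s.
With the tool pointing down it reaches from about 0.325 to 0.9 m from the base axis. Payload 6.1 kg.
Tool frame: the origin (TCP) lies at the very end of the fingers, on their centre line; the grasp point (between the pads) lies 19 mm behind it; z points along the fingers, y is the line along which they close (so a half turn about z gives the same grasp; the last joint's range is limited). The gripper opens to 87 mm and grips with 3 to 60 N. Pads are 19 mm wide; open, the fingers measure 117 mm over their backs; the gripper's body (75 mm by 190 mm) begins 51 mm behind the grasp point.
Start: joints at [1.165, 0.22, 1.526, -0, 1.395, -0.126], TCP at [0.173, 0.601, 0.223] pointing down, gripper open.
Joint ranges: [-2.98, 2.98], [-0.91, 2.08], [0.09, 2.57], [-1.24, 4.39], [0.2, 2.65], [-2.68, 2.68]. Speed limits (rad/s): [2.57, 2.57, 3.01, 3.14, 3.14, 3.14].

## Interface

Orientations are given as a unit quaternion [w, x, y, z].
In Python, from bench import manip, eoat, viewer, close_job, nets, status gives the robot as it stands. The module is installed in compiled form; this text tells all that it offers. Calls block until the motion is done:
- manip.move_to(position, orientation): joint-space move of the TCP to a pose.
- manip.move_straight(position, orientation=None, rate=0.15, f_stop=None): straight line of the TCP; orientation=None keeps the orientation; rate is the mean speed in m/s. With f_stop (N) it stops when the force on the tool has changed by that much, and returns True; else False.
- manip.move_joints(angles): joint-space move.
- eoat.grip(opening, force=None): finger opening in m; force is the grip in N (None keeps the last); returns when the fingers have stopped.
- manip.wait(seconds).
- manip.solve_ik(position, orientation): joint angles nearest the present ones, or None.
- viewer.camera(name): name is "scene" or "top"; returns the picture (384x512x3 uint8, blue, green, red); there is no depth.
- viewer.calibration(name): a dict with "fx", "fy", "cx", "cy" (pixels), "origin" and "rotation" of the camera in the world. Camera axes: x right, y up, looking along -z (the intrinsics and any distortion apply to the point x, -y, -z); pixel columns grow to the right and rows downward; lengths in m; the calibration is good to about 2 mm. A picture is of the moment at which its call begins. calibration takes no time and is no camera call.
A pose or a line that the arm cannot do raises manip.Unreachable and nothing moves.
- close_job(): hands the job in; it is judged then, once.
Trained networks look in the newest picture that a camera, given by its name, has taken for a name from the list of things; names that differ only in an ending like _2 or _b are one class to them, and where a whole thing is asked for, a point or a joint stands for the part that bears it (a point fixed in the world has none). Each returns a list of dicts, best first, with "p" (0 to 1); they miss things now and then, are a little off and sometimes report something else, mostly with a low value. They report only what shows in the picture. A call takes as long as a camera call. They do not tell look-alikes from the thing itself.
- nets.search_frame(camera, label): "position" ([x, y, z] in m, in world coordinates, good to about 4 mm: the middle of the surface that is visible of it).
- nets.cut_out(camera, label): "mask" (384x512 bool, what is visible of it).
- nets.landmark_of(camera, label): "position" ([x, y, z] in m, in world coordinates, good to about 4 mm: a listed point, or the origin of a listed thing).
Readings, each from a call of its own:
- status.get_clock(): time.
- status.get_joint_positions(): joint angles.
- status.get_joint_vel(): joint speeds.
- status.get_effort(): joint torques, N m.
- status.get_eef_pos(): TCP position.
- status.get_tcp_rot(): TCP orientation.
- status.get_force(): force on the tool from outside, world axes, zero at the start.
- status.get_ft_torque(): the same for the moment, N m.
- status.get_gripper_width(): finger opening in m.
- status.get_gripper_force(): force on a finger pad.
Only numpy, scipy, OpenCV 4.12 (cv2) and the standard library are available. Lean on these libraries where they do the work, as an engineer would, in place of code of your own. Each camera call takes 0.05 s, during which the arm holds its last target. There are 200 camera calls.

## Working session

There is one attempt and no reset: what is moved stays moved. The work goes in short steps, each a Python script; the robot and the scene stay as the last script left them, time stands still between calls to the robot, and variables do not carry over. Pictures are saved under pics/ and viewed, at most 10 in all, crops included, and the job is handed in when it is done.

```bash
mkdir -p pics; python3 - <<'E'
from bench import *
import cv2, numpy as np
for c in ("scene","top"):
    im=viewer.camera(c); cv2.imwrite(f"pics/{c}0.png",im)
    k=viewer.calibration(c); print(c,{a:np.round(b,4).tolist() for a,b in k.items()})
    for l in ("panel","panel_mid","stud","tray_grip","tray_hole","tray","test_cup","master_ring","spanner"):
        try: print(l,[(np.round(d["position"],3).tolist(),round(d["p"],2)) for d in nets.landmark_of(c,l)])
        except Exception as e: print(l,e)
print(status.get_clock())
E
```

```text
scene {'fx': 480.0951, 'fy': 480.0951, 'cx': 248.069, 'cy': 191.9191, 'origin': [-0.0133, -0.5261, 0.8992], 'rotation': [0.8667, 0.3359, -0.1353, -0.343]}
panel [([0.599, -0.105, -0.0], 0.76), ([0.574, 0.151, -0.002], 0.66)]
panel_mid [([0.595, -0.105, 0.11], 0.92), ([0.576, 0.155, 0.148], 0.77), ([0.39, 0.25, 0.004], 0.21)]
stud it knows: master_ring, panel, panel_mid, spanner, test_cup, tray, tray_grip, tray_hole
tray_grip []
tray_hole [([0.476, -0.14, 0.058], 0.67)]
tray [([0.475, -0.137, 0.004], 0.66)]
test_cup [([0.376, 0.065, -0.001], 0.73), ([0.626, -0.241, 0.002], 0.27)]
master_ring [([0.624, -0.243, 0.0], 0.57)]
spanner [([0.391, 0.248, 0.0], 0.66)]
top {'fx': 406.2745, 'fy': 406.2745, 'cx': 248.1576, 'cy': 194.3807, 'origin': [0.4041, 0.0016, 1.0709], 'rotation': [0.7151, 0.0418, -0.0304, -0.6971]}
panel [([0.572, 0.152, 0.001], 0.78), ([0.595, -0.108, -0.001], 0.7)]
panel_mid [([0.574, 0.153, 0.15], 0.93), ([0.595, -0.107, 0.11], 0.63)]
stud it knows: master_ring, panel, panel_mid, spanner, test_cup, tray, tray_grip, tray_hole
tray_grip [([0.47, -0.144, 0.131], 0.91)]
tray_hole [([0.469, -0.142, 0.059], 0.84)]
tray []
test_cup [([0.377, 0.062, -0.0], 0.84)]
master_ring [([0.621, -0.242, 0.0], 0.56)]
spanner [([0.394, 0.243, 0.0], 0.8)]
0.9
```

View pics/scene0.png

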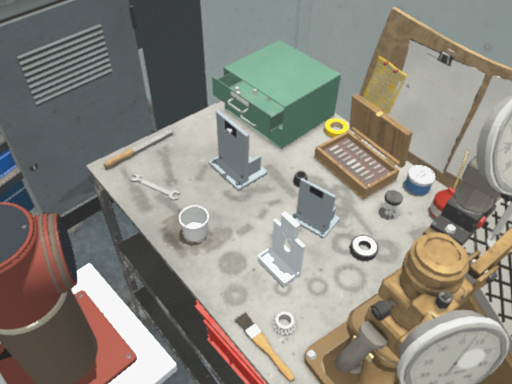

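View pics/top0.png

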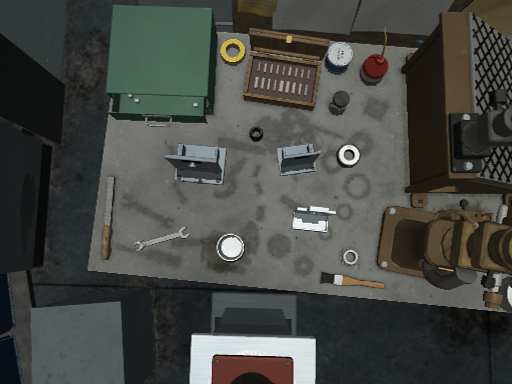

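The scene picture shows the large panel (candidate A) at about (233,150) and the smaller look-alike (B) at (318,205). The tray is at (283,248). In the top view A is at (200,163), B at (298,158) and the tray at (313,219). A is 165 mm high and larger, so I choose A. Next I check it in a close crop.

```bash
python3 - <<'E'
import cv2, numpy as np
s=cv2.imread("pics/scene0.png");t=cv2.imread("pics/top0.png")
f=lambda im,x,y,w,h,k:cv2.resize(im[y:y+h,x:x+w],None,fx=k,fy=k,interpolation=cv2.INTER_CUBIC)
a=f(s,205,105,66,100,6); b=np.vstack([f(t,160,135,80,60,5),f(t,280,195,80,60,5)])
a=a[:600,:396]; print(a.shape,b.shape)
cv2.imwrite("pics/crop1.png",np.hstack([a,b[:600]]))
E
```

```text
(600, 396, 3) (600, 400, 3)
```

View pics/crop1.png

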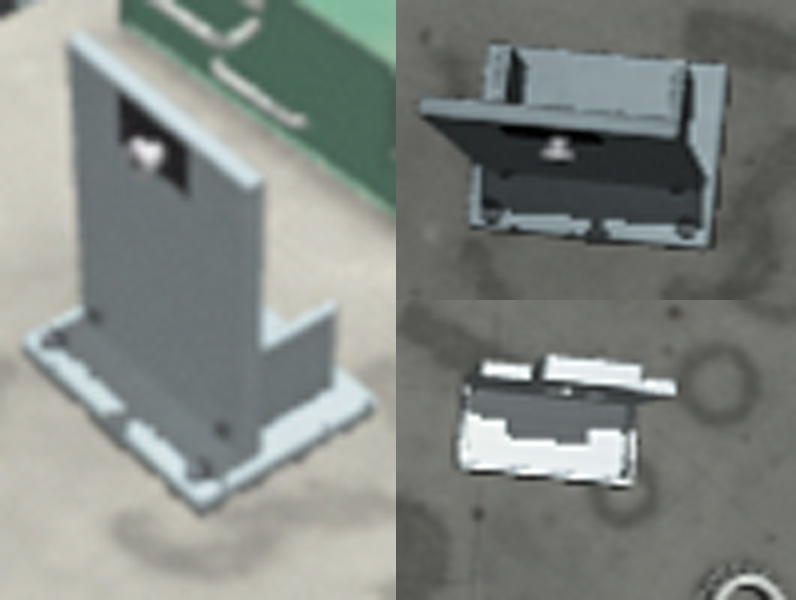

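The crop confirms panel A: it is tall and has a black slot with the bright screw head in it, at about scene px (229,130). The tray at top px (313,219) is roughly parallel to it. Now I fit the poses.

```bash
cat > h.py <<'E'
import numpy as np, cv2
from scipy.spatial.transform import Rotation as R
from scipy.optimize import least_squares
from bench import manip,eoat,viewer,close_job,nets,status
def cam(c):
    k=viewer.calibration(c); w,x,y,z=k["rotation"]
    return k,R.from_quat([x,y,z,w]).as_matrix(),np.array(k["origin"])
def proj(c,P):
    k,M,o=cam(c); p=(np.atleast_2d(P)-o)@M
    return np.c_[k["cx"]-k["fx"]*p[:,0]/p[:,2], k["cy"]+k["fy"]*p[:,1]/p[:,2]]
def world(q,P):  # q=x,y,yaw ; P local
    P=np.atleast_2d(P); return P@R.from_euler('z',q[2]).as_matrix().T+[q[0],q[1],0]
def fit(obs,q0):
    # obs: (camera, local pts, pixels); weak 2D pixel bias per camera
    cs=sorted({o[0] for o in obs})
    def r(v):
        e=[(proj(c,world(v[:3],P))+v[3+2*cs.index(c):5+2*cs.index(c)]-u).ravel() for c,P,u in obs]
        return np.concatenate(e+[v[3:]/1.0])
    s=least_squares(r,np.r_[q0,np.zeros(2*len(cs))],loss="soft_l1"); return s.x,s.fun
def quat(yaw,flip=False):
    y=np.array([np.cos(yaw),np.sin(yaw),0])*(-1 if flip else 1); z=np.array([0,0,-1.])
    x,yy,zz,w=R.from_matrix(np.c_[np.cross(y,z),y,z]).as_quat(); return [w,x,yy,zz]
E
cat > m.py <<'E'
from h import *
T=lambda a,x0,y0:(np.array(a,float)+.5)/5-.5+[x0,y0]
S=lambda a:(np.array(a,float)+.5)/6-.5+[205,105]
p=[("scene",np.array([[0,.06,.165],[0,-.06,.165],[0,.023,.162],[0,-.023,.134],[-.03,.065,.01],[-.03,-.065,.01]]),S([[70,44],[247,190],[119,95],[188,195],[25,345],[200,500]])),
("top",np.array([[-.03,.065,.01],[-.03,-.065,.01],[0,.06,.165],[0,-.06,.165]]),T([[74,222],[317,238],[24,108],[292,134]],160,135))]
q,f=fit(p,[.573,.152,0]); print("panel",q.round(4),f.round(1))
t=[("top",np.array([[-.048,.045,.018],[-.048,-.045,.018],[0,.045,.11],[0,-.045,.11],[.003,.022,.155],[.003,-.022,.155]]),
 T([[62,468],[238,484],[84,362-300+300],[280,381],[148,355],[245,365]],280,195-60))]
qt,f=fit(t,[.475,-.14,0]); print("tray",qt.round(4),f.round(1))
im=cv2.imread("pics/scene0.png")
print(im[120:142,220:240].mean(2).astype(int))
for y in(-.006,0,.006,.012): print(y,[ (proj("scene",world(q,[[x,y,.148]]))+q[5 if 0 else 3:5]).round(1).tolist() for x in(-.012,-.007)])
E
python3 m.py
```

```text
panel [ 0.5728  0.1504 -0.0705 -0.7564  0.3308  0.4103 -0.6963] [-0.7 -0.7  0.7  0.1  0.3 -0.8  0.8  1.2 -0.8 -0.9  0.4  1.  -0.1 -0.3
  0.2  1.1  0.2  0.2 -0.9 -0.1 -0.8  0.3  0.4 -0.7]
tray [ 0.4714 -0.1427 -0.0628  0.068  -0.043 ] [-0.2  0.2 -0.5  0.1  0.6  0.4 -0.5 -0.1  0.2 -0.1  0.3 -0.4  0.1 -0. ]
[[110 112 112 112  98 104 156 197 217 220 216 205 194 190 186 181 174 166
  157 151]
 [112 112 112 112  91  55  94 140 186 216 222 219 209 195 188 188 183 174
  168 161]
 [111 112 113 114  90  42  44  74 127 180 213 220 219 211 196 189 185 181
  177 170]
 [113 111 116 112  92  42  36  42  69 120 171 207 220 220 213 200 189 185
  184 179]
 [112 113 113 114  93  47  35  35  38  61 111 163 203 218 222 217 204 194
  191 191]
 [112 113 113 113  96  54  39  35  32  37  58 101 155 196 218 223 220 209
  200 197]
 [113 113 115 114  96  52  37  33  34  32  35  49  90 139 184 216 223 221
  212 204]
 [112 111 113 115  95  52  41  62  66  42  39  37  40  68 122 175 212 221
  220 215]
 [112 114 114 116  99  64  88 157 172 118 101  86  42  35  63 112 165 202
  218 221]
 [113 113 115 114 110  99 119
[... 545 characters left out ...]
1  84 114
  113 113]
 [113 113 113 113 113 114 113 114 112 113 113 114 115 108  83  62  84 112
  114 114]
 [114 112 112 114 112 115 112 113 113 114 114 115 117 115 108  89  91 113
  114 114]
 [112 114 113 112 114 114 115 114 114 115 114 114 114 115 114 107 106 112
  115 113]
 [113 113 113 113 112 114 113 114 113 114 114 113 114 115 114 115 114 114
  115 116]
 [113 113 113 113 114 114 116 115 114 113 114 113 112 115 115 114 115 114
  113 113]
 [112 113 113 112 114 114 112 114 115 112 115 114 113 114 113 114 115 113
  113 115]]
-0.006 [[[228.3, 132.2]], [[229.9, 131.4]]]
0 [[[226.8, 131.0]], [[228.4, 130.1]]]
0.006 [[[225.2, 129.7]], [[226.9, 128.9]]]
0.012 [[[223.7, 128.4]], [[225.4, 127.6]]]
```

```bash
cat > s.py <<'E'
from h import *
from scipy.optimize import differential_evolution
q=np.array([.5728,.1504,-.0705]); K=8
win={"scene":(219,121,20,20),"top":(178,157,28,14)}
im={c:cv2.imread(f"pics/{c}0.png").mean(2)[w[1]:w[1]+w[3],w[0]:w[0]+w[2]] for c,w in win.items()}
print(im["top"].astype(int))
a=np.linspace(0,2*np.pi,40,endpoint=False)
disc=lambda x,y,z,r:np.c_[np.full(40,x),y+r*np.cos(a),z+r*np.sin(a)]
rect=lambda hy,z0,z1:np.array([[0,-hy,z0],[0,hy,z0],[0,hy,z1],[0,-hy,z1]])
def render(c,y,z,dx,dy,fr,si):
    w=win[c]; I=np.full((w[3]*K,w[2]*K),113. if c=="scene" else bg,np.float32)
    px=lambda P:((proj(c,world(q,P))+[dx,dy]-[w[0],w[1]]+.5)*K).astype(np.int32)
    cv2.fillConvexPoly(I,cv2.convexHull(px(rect(.023,.134,.162))),35. if c=="scene" else 12.)
    cv2.fillConvexPoly(I,cv2.convexHull(px(np.r_[disc(-.012,y,z,.008),disc(-.007,y,z,.008)])),float(si))
    cv2.fillConvexPoly(I,cv2.convexHull(px(disc(-.012,y,z,.008))),float(fr))
    top=np.array([[0,.06,.165],[0,-.06,.165],[.01,-.06,.165],[.01,.06,.165]])
    M=np.zeros(I.shape,np.uint8); cv2.fillConvexPoly(M,cv2.convexHull(px(np.r_[top,[[0,.06,.3],[0,-.06,.3]]])),1)
    I=cv2.GaussianBlur(I,(0,0),.5*K); r=lambda A:cv2.resize(A,(w[2],w[3]),interpolation=cv2.INTER_AREA)
    return r(I),cv2.erode((r(M.astype(np.float32))<.02).astype(np.uint8),np.ones((3,3)))>0
bg=float(np.median(im["top"][-3:])); print(bg)
def cost(v,c):
    I,m=render(c,*v); d=(I-im[c])[m]; return np.mean(np.minimum(np.abs(d),80))
for c in win:
    for s in(0,1):
        r=differential_evolution(cost,[(-.013,.013),(.144,.152),(-2.5,2.5),(-2.5,2.5),(60,250),(60,250)],args=(c,),seed=s,maxiter=60,popsize=10,polish=False)
        print(c,r.fun.round(2),r.x.round(4))
E
python3 s.py
```

```text
[[140 142 143 145 146 145 143 141 141 142 142 141 137 135 132 129 125 127
  137 128 121 120 116 116 121 132 115 127]
 [124 130 134 138 141 142 143 144 145 144 145 146 144 144 144 145 145 143
  142 143 142 143 141 137 133 129 127 123]
 [ 48  59  68  83  93 100 106 113 118 119 124 131 134 137 142 145 147 149
  150 151 149 149 148 146 144 143 142 141]
 [ 40  39  31   6   3   3   6  13  14  23  28  43  58  69  88  97 102 109
  117 123 123 129 135 136 141 145 147 148]
 [ 42  41  39  25   6   6   4   6   1   2   1   0   0   8  11   8   7  10
   13  21  24  37  55  62  74  90  97 103]
 [ 42  41  42  40  34  31  26  22  16  16  14   8  26  66  82  60  38   3
    3   2   2   0  10  32  39  37  36  35]
 [ 41  42  42  43  43  43  43  43  44  43  43  42  66 132 171 128  64  20
   21  15  16  14   8  23  43  41  42  41]
 [ 42  43  42  42  42  43  43  43  42  42  42  62  97 137 164 119  66  45
   43  45  43  45  44  44  42  41  41  41]
 [ 41  42  41  41  43  42  42  42  42  42  55 105 146 169 178 151 121  77
   40  42  42  43  42  43  42  42  42  43]
 [ 42  41  41  43  42  42  42  43  42  41  47  
[... 975 characters left out ...]
e "s.py", line 22, in cost
    I,m=render(c,*v); d=(I-im[c])[m]; return np.mean(np.minimum(np.abs(d),80))
        ~~~~~~^^^^^^
  File "s.py", line 13, in render
    cv2.fillConvexPoly(I,cv2.convexHull(px(rect(.023,.134,.162))),35. if c=="scene" else 12.)
                                        ~~^^^^^^^^^^^^^^^^^^^^^^
  File "s.py", line 12, in <lambda>
    px=lambda P:((proj(c,world(q,P))+[dx,dy]-[w[0],w[1]]+.5)*K).astype(np.int32)
                  ~~~~^^^^^^^^^^^^^^
  File "h.py", line 9, in proj
    k,M,o=cam(c); p=(np.atleast_2d(P)-o)@M
          ~~~^^^
  File "h.py", line 6, in cam
    k=viewer.calibration(c); w,x,y,z=k["rotation"]
ValueError: time passes only in moves, steps and waits
```

```bash
sed -i 's/^def cam/import functools\n@functools.lru_cache(None)\ndef cam/' h.py; sed -i '/^print(im/d' s.py; time python3 s.py
```

```text
42.666666666666664
scene 5.89 [-8.200000e-03  1.519000e-01 -1.325100e+00 -5.104000e-01  1.750553e+02
  1.486059e+02]
scene 5.95 [-8.200000e-03  1.514000e-01 -1.449900e+00 -5.434000e-01  1.550917e+02
  1.679144e+02]
top 6.32 [-5.10000e-03  1.50900e-01 -1.21600e+00  6.66100e-01  6.29210e+01
  1.42817e+02]
top 6.32 [-4.500000e-03  1.518000e-01 -1.255400e+00  6.344000e-01  6.071190e+01
  1.453365e+02]
real	0m7.793s
user	0m7.084s
sys	0m0.085s
```

```bash
cat >> h.py <<'E'
Q=np.array([.5728,.1504,-.0705]); QT=np.array([.472,-.142,-.063]); GZ=.1375  # grip point height over underside
def tcp(q,x,y,hz): # tcp for hole at local (x,y,hz) in frame q (tray aligned)
    return world(q,[[x-.003,y,hz-.062+GZ-.019]])[0]
E
python3 - <<'E'
from h import *
print(status.get_clock())
for fl in(0,1):
    for p in (tcp(QT,0,0,.162),tcp(Q,-.03,-.006,.15)): print(fl,np.round(manip.solve_ik(p,quat(QT[2],fl)),2))
fl=min((0,1),key=lambda f:abs(manip.solve_ik(tcp(QT,0,0,.162),quat(QT[2],f))[5]))
o=quat(QT[2],fl); print("flip",fl)
eoat.grip(.06,60)
manip.move_to(tcp(QT,0,0,.162),o)
im=viewer.camera("scene"); cv2.imwrite("pics/s1.png",cv2.resize(im[150:310,200:400],None,fx=3.5,fy=3.5,interpolation=cv2.INTER_CUBIC))
print(status.get_eef_pos(),status.get_clock())
E
```

```text
0.9
0 [-0.45 -0.1   1.87 -0.    1.37 -0.39]
0 [ 0.12  0.08  1.72 -0.    1.35  0.19]Traceback (most recent call last):
  File "<stdin>", line 4, in <module>
    return _wrapfunc(a, 'round', decimals=decimals, out=out)
    return _wrapit(obj, method, *args, **kwds)
    result = getattr(arr, method)(*args, **kwds)
TypeError: unsupported operand type(s) for *: 'NoneType' and 'float'
```

```bash
python3 - <<'E'
from h import *
o=quat(QT[2])
eoat.grip(.06,60)
manip.move_to(tcp(QT,0,0,.162),o)
im=viewer.camera("scene"); cv2.imwrite("pics/s1.png",cv2.resize(im[150:310,200:400],None,fx=3.5,fy=3.5,interpolation=cv2.INTER_CUBIC))
print(status.get_eef_pos(),status.get_clock())
E
```

```text
[ 0.46924597 -0.14122355  0.2185212 ] 4.5417
```

View pics/s1.png

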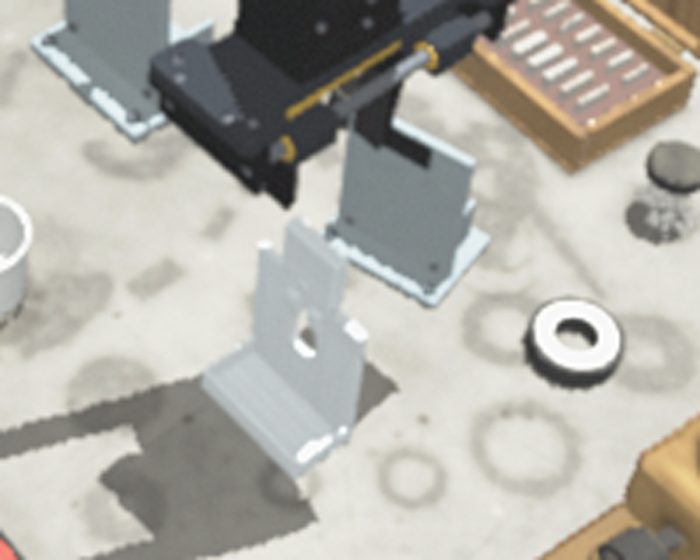

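The open fingers straddle the tab (crop px (285,190) and (380,130), tab at (315,260)), so I go down, grasp and lift.

```bash
python3 - <<'E'
from h import *
o=quat(QT[2])
print(manip.move_straight(tcp(QT,0,0,.062),rate=.1,f_stop=8))
eoat.grip(0,40); print(status.get_gripper_width(),status.get_gripper_force(),status.get_force())
eoat.grip(0,60)
manip.move_straight(tcp(QT,0,0,.162),rate=.1)
manip.move_straight(tcp(Q,-.04,-.006,.150),quat(Q[2]),rate=.15)
manip.wait(.2)
im=viewer.camera("scene"); cv2.imwrite("pics/s2f.png",im)
cv2.imwrite("pics/s2.png",cv2.resize(im[100:210,180:280],None,fx=5.4,fy=5.4,interpolation=cv2.INTER_CUBIC))
for l in("tray_hole","tray"): print(l,[(np.round((np.array(d["position"])-[Q[0],Q[1],0])@R.from_euler('z',Q[2]).as_matrix(),4).tolist(),d["p"]) for d in nets.landmark_of("scene",l)])
print(status.get_eef_pos(),status.get_force(),status.get_gripper_width(),status.get_clock())
P=proj("scene",world(Q,[[-.046,-.006,.150],[-.012,-.006,.15]])); print(P,(P-[180,100])*5.4)
E
```

```text
False
0.011946238426599766 39.95874216698212 [-0.75728534 -1.09516203  0.65326029]
tray_hole [([-0.0405, -0.0051, 0.1495], 0.56)]
tray [([-0.0381, 0.0021, 0.0877], 0.68)]
[0.52947489 0.14729983 0.20650511] [ 0.17287406  0.65539493 -2.18576857] 0.011657026369556752 10.3917
[[217.6152287  137.1736448 ]
 [229.01486458 131.26601497]] [[203.12223498 200.73768194]
 [264.68026872 168.83648084]]
```

View pics/s2.png

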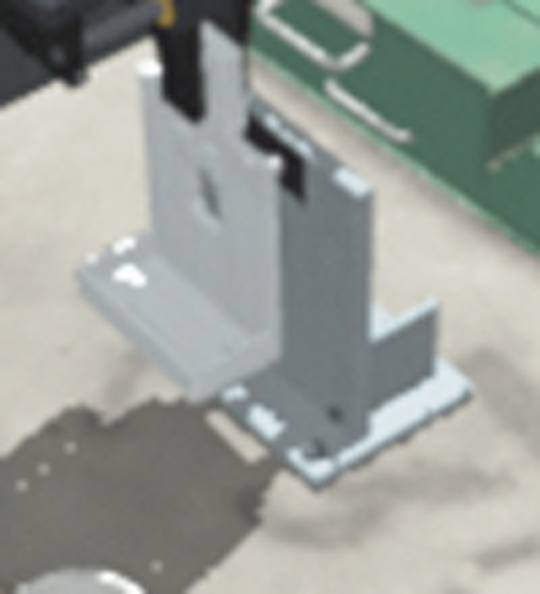

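The tray hangs level in front of the large panel, with the keyhole at crop px (207,190), about where I predicted it. Next I feel forward gently.

```bash
cat >> h.py <<'E'
def loc():  # hole position in the panel frame from tcp
    p=(status.get_eef_pos()-np.array([Q[0],Q[1],0]))@R.from_euler('z',Q[2]).as_matrix()
    return (p+[.003,0,.062-GZ+.019]).round(4)
def feel(y,z,x1=.004,back=-.018):
    manip.move_straight(tcp(Q,back,y,z),rate=.05); manip.wait(.2); f0=np.array(status.get_force())
    s=manip.move_straight(tcp(Q,x1,y,z),rate=.02,f_stop=4)
    print(s,loc(),(np.array(status.get_force())-f0).round(1),np.round(status.get_ft_torque(),2),round(status.get_clock(),1)); return loc()
E
python3 - <<'E'
from h import *
feel(-.006,.150)
E
```

```text
True [-0.012  -0.006   0.1489] [-2.9  1.1 -0.6] [-0.02  0.45  0.  ] 11.7
```

Contact came at x = -12 mm, which is the front of the head, so the hole is not yet over it. I search in small steps around this point.

```bash
python3 - <<'E'
from h import *
for y,z in[(-.009,.150),(-.0065,.1465),(-.003,.150),(-.009,.1465),(-.003,.1465)]:
    if feel(y,z,back=-.0155)[0]>-.0085: print("in?");break
E
```

```text
True [-0.0118 -0.009   0.1488] [-2.   0.5 -0.1] [-0.04  0.39 -0.02] 12.7
True [-0.0115 -0.0066  0.1454] [-1.2  0.1  0.2] [-0.04  0.38  0.04] 13.6
True [-0.0006 -0.0032  0.1488] [1.4 0.4 0.6] [-0.1   0.08 -0.01] 14.8
in?
```

The screw went through at y = -3 mm with the plate nearly flush. I now feel sideways for the play so I can centre it before pulling down.

```bash
python3 - <<'E'
from h import *
x,z=-.002,.150
manip.move_straight(tcp(Q,x,-.003,z),rate=.02); manip.wait(.3)
e=[]
for d in(.007,-.007):
    s=manip.move_straight(tcp(Q,x,-.002+d,z),rate=.012,f_stop=3); e.append(loc()[1]); print(s,loc(),np.round(status.get_force(),1))
    manip.move_straight(tcp(Q,x,-.002,z),rate=.02)
print(e,status.get_clock())
E
```

```text
True [-0.0025  0.0032  0.1491] [ 0.3 -1.1 -1.2]
True [-0.0025 -0.004   0.1492] [ 0.4  2.4 -1.7]
[np.float64(0.0032), np.float64(-0.004)] 17.0667
```

```bash
python3 - <<'E'
from h import *
y=-.0004
manip.move_straight(tcp(Q,-.001,y,.150),rate=.02); manip.wait(.2); f0=np.array(status.get_force())
for z,f in((.140,12),(.116,19)):
    s=manip.move_straight(tcp(Q,-.0005,y,z),rate=.015,f_stop=f)
    print(s,loc(),(np.array(status.get_force())-f0).round(1),round(status.get_clock(),1))
    if s: break
im=viewer.camera("scene"); cv2.imwrite("pics/s3.png",cv2.resize(im[100:210,180:280],None,fx=5.4,fy=5.4,interpolation=cv2.INTER_CUBIC))
E
```

```text
False [-0.0004 -0.0004  0.1401] [ 0.1  0.6 -0.1] 18.3
True [-0.0007  0.      0.1198] [-0.7  0.1  5.2] 19.7
```

View pics/s3.png

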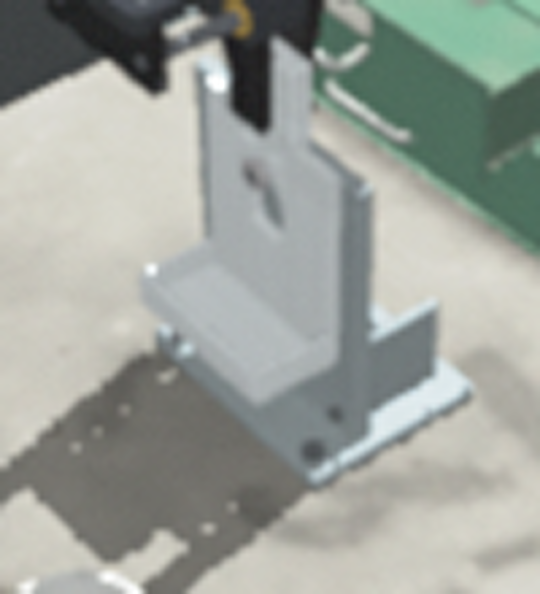

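The tray is flat on the panel, with the screw at the top end of the slot (crop px about (250,172)). One more gentle pull will confirm the solid stop.

```bash
python3 - <<'E'
from h import *
print(loc(),status.get_force())
s=manip.move_straight(tcp(Q,-.0005,-.0002,.1165),rate=.01,f_stop=11); print(s,loc(),np.round(status.get_force(),1),status.get_gripper_width())
manip.wait(.3); print(loc(),np.round(status.get_force(),1))
for l in("tray_hole","tray"): print(l,[(np.round((np.array(d["position"])-[Q[0],Q[1],0])@R.from_euler('z',Q[2]).as_matrix(),4).tolist(),d["p"]) for d in nets.landmark_of("scene",l)])
E
```

```text
[-0.0007 -0.      0.1198] [-1.10949536 -1.05704118  4.41040385]
True [-0.0006 -0.      0.1198] [-1.3 -0.2  4.4] 0.011788900293917482
[-0.0007 -0.      0.1197] [-0.   1.   5.3]
tray_hole [([-0.0, 0.0031, 0.1182], 0.63)]
tray [([0.0006, 0.0047, 0.0613], 0.58), ([-0.0022, -0.0019, 0.1919], 0.21)]
```

```bash
python3 - <<'E'
from h import *
eoat.grip(.05); p=np.array(status.get_eef_pos())
manip.move_straight(p+[0,0,.1],rate=.1); manip.move_straight(p+[-.1,-.05,.15],rate=.2); manip.wait(.5)
im=viewer.camera("scene"); cv2.imwrite("pics/s4.png",cv2.resize(im[100:210,180:280],None,fx=5.4,fy=5.4,interpolation=cv2.INTER_CUBIC))
print(status.get_clock(),status.get_force())
for l in("tray_hole","tray"): print(l,[(np.round((np.array(d["position"])-[Q[0],Q[1],0])@R.from_euler('z',Q[2]).as_matrix(),4).tolist(),d["p"]) for d in nets.landmark_of("scene",l)])
E
```

```text
23.7583 [ 0.15674153 -1.17852979 -0.02970662]
tray_hole [([-0.0021, 0.0013, 0.1204], 0.75)]
tray [([0.0024, 0.0075, 0.0597], 0.74)]
```

View pics/s4.png

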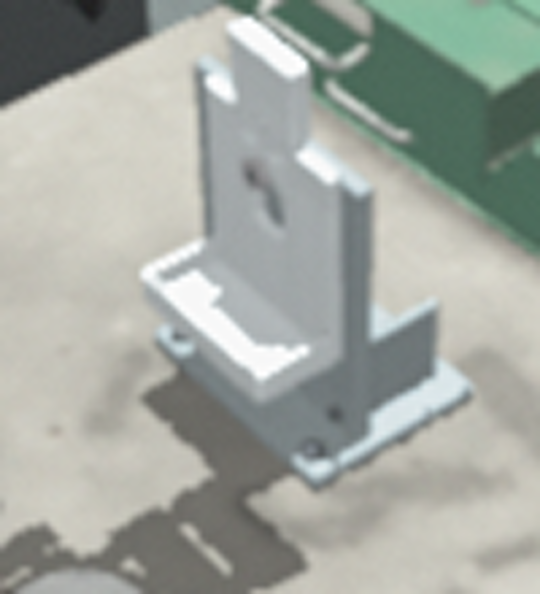

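The tray hangs level and flat against the panel, with the screw at the top of the slot at crop px (252,175) and the gripper clear. I hand it in.

```bash
python3 -c "
from bench import *
print(close_job())"
```

```text
the job is handed in; nothing more can be done
None
```

The tray hangs on the screw, level and flat against the large panel and pulled down to the solid stop. The gripper is released and clear, and the job was handed in at about 24 s; no verdict was returned.

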